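Press home the stoppers along a curved row of sample vials

TASK

The blue stoppers in the curved vial block stand proud: going along the row from the red disc to the green disc, press each one fully home with the fingertips, in order and gently, because the vials are glass. Make it one pass, keeping the fingertips low over the row (within about 5 cm of the stoppers) from the first stopper until the last is down. Do not pull any stopper up or move the bottle, beaker or spare vial, and finish clear of everything.

Things in the scene. Friction and masses are not known exactly. Their poses are not given: they have to be found in the camera images.
- block: curved aluminium vial block, bolted down, 44 mm wide, 30 mm high; origin on the work surface below the middle of the row. Eight amber vials (rims 45 mm high) stand 20 mm apart on an arc of 140 mm radius whose centre lies 140 mm along the block's +x: the row bulges to its -x, stopper0 at the -y end, stopper7 at +y. Yaw varies by about 40 degrees either way
- red_disc: red disc, 18 mm across, 4 mm thick, fixed on top of the block just beyond one end of the row (about 25 mm from the nearest stopper): the row is worked from this end. Which end it is on varies. Origin at the centre of its underside
- green_disc: green disc of the same size on the block beyond the other end of the row: the pass finishes there. Origin at the centre of its underside
- stopper0_top (a point): middle of the domed top of blue stopper number 0 in the row (14 mm across, head 7 mm high: straight-sided below, the upper half domed); 52 mm above the work surface when fully home, up to 57 mm when proud. Moves with the stopper
- stopper1_top (a point): middle of the domed top of blue stopper number 1 in the row (14 mm across, head 7 mm high: straight-sided below, the upper half domed); 52 mm above the work surface when fully home, up to 57 mm when proud. Moves with the stopper
- stopper2_top (a point): middle of the domed top of blue stopper number 2 in the row (14 mm across, head 7 mm high: straight-sided below, the upper half domed); 52 mm above the work surface when fully home, up to 57 mm when proud. Moves with the stopper
- stopper3_top (a point): middle of the domed top of blue stopper number 3 in the row (14 mm across, head 7 mm high: straight-sided below, the upper half domed); 52 mm above the work surface when fully home, up to 57 mm when proud. Moves with the stopper
- stopper4_top (a point): middle of the domed top of blue stopper number 4 in the row (14 mm across, head 7 mm high: straight-sided below, the upper half domed); 52 mm above the work surface when fully home, up to 57 mm when proud. Moves with the stopper
- stopper5_top (a point): middle of the domed top of blue stopper number 5 in the row (14 mm across, head 7 mm high: straight-sided below, the upper half domed); 52 mm above the work surface when fully home, up to 57 mm when proud. Moves with the stopper
- stopper6_top (a point): middle of the domed top of blue stopper number 6 in the row (14 mm across, head 7 mm high: straight-sided below, the upper half domed); 52 mm above the work surface when fully home, up to 57 mm when proud. Moves with the stopper
- stopper7_top (a point): middle of the domed top of blue stopper number 7 in the row (14 mm across, head 7 mm high: straight-sided below, the upper half domed); 52 mm above the work surface when fully home, up to 57 mm when proud. Moves with the stopper
- stopper0 (a joint): how far stopper 0 has been pushed down, m: starts between 0 and 0.0015, fully home at 0.005 (hard stop); negative if pulled up. Slides stiffly (about 1.5 N) and stays where it is left; no spring
- stopper1 (a joint): how far stopper 1 has been pushed down, m: starts between 0 and 0.0015, fully home at 0.005 (hard stop); negative if pulled up. Slides stiffly (about 1.5 N) and stays where it is left; no spring
- stopper2 (a joint): how far stopper 2 has been pushed down, m: starts between 0 and 0.0015, fully home at 0.005 (hard stop); negative if pulled up. Slides stiffly (about 1.5 N) and stays where it is left; no spring
- stopper3 (a joint): how far stopper 3 has been pushed down, m: starts between 0 and 0.0015, fully home at 0.005 (hard stop); negative if pulled up. Slides stiffly (about 1.5 N) and stays where it is left; no spring
- stopper4 (a joint): how far stopper 4 has been pushed down, m: starts between 0 and 0.0015, fully home at 0.005 (hard stop); negative if pulled up. Slides stiffly (about 1.5 N) and stays where it is left; no spring
- stopper5 (a joint): how far stopper 5 has been pushed down, m: starts between 0 and 0.0015, fully home at 0.005 (hard stop); negative if pulled up. Slides stiffly (about 1.5 N) and stays where it is left; no spring
- stopper6 (a joint): how far stopper 6 has been pushed down, m: starts between 0 and 0.0015, fully home at 0.005 (hard stop); negative if pulled up. Slides stiffly (about 1.5 N) and stays where it is left; no spring
- stopper7 (a joint): how far stopper 7 has been pushed down, m: starts between 0 and 0.0015, fully home at 0.005 (hard stop); negative if pulled up. Slides stiffly (about 1.5 N) and stays where it is left; no spring
- bottle: loose amber bottle, 52 mm diameter, 95 mm high, leave alone; origin at the centre of its underside
- beaker: loose glass beaker, 60 mm diameter, 70 mm high, leave alone; origin at the centre of its underside
- spare_vial: loose capped vial, 23 mm diameter, 50 mm high, leave alone; origin at the centre of its underside

How it is judged (in metres and radians):
On the way, in this order (a step that is already met when the one before it is completed fails the run):
1. the stopper beside the red disc is home (((horizontal distance between red_disc and stopper0_top below 0.06 m and value of joint stopper0 above 0.0038 m) or (horizontal distance between red_disc and stopper7_top below 0.06 m and value of joint stopper7 above 0.0038 m))), for 0.1 s.
2. the stopper beside the green disc is home (((horizontal distance between red_disc and stopper0_top below 0.06 m and value of joint stopper7 above 0.0038 m) or (horizontal distance between red_disc and stopper7_top below 0.06 m and value of joint stopper0 above 0.0038 m))), for 0.1 s.
At the end, for the whole second after the job is handed in: all eight stoppers are within 1.2 mm of fully home (joint above 0.0038); bottle, beaker and spare vial upright and within 15 mm of where they stood; the robot touches nothing (value of joint each of stopper0, stopper1, stopper2, stopper3, stopper4, stopper5, stopper6, stopper7 above 0.0038 m and distance of each of bottle, beaker, spare_vial from where it was at the start of the episode below 0.015 m and angle between each of bottle, beaker, spare_vial's own z axis and vertical below 0.15 rad).
It fails at once if a stopper is pushed home while the one three places nearer the red disc is still at least half proud (out of order) ((horizontal distance between red_disc and stopper0_top below 0.06 m and value of joint stopper3 above 0.0038 m and value of joint stopper0 below 0.0025 m) or (horizontal distance between red_disc and stopper0_top below 0.06 m and value of joint stopper4 above 0.0038 m and value of joint stopper1 below 0.0025 m) or (horizontal distance between red_disc and stopper0_top below 0.06 m and value of joint stopper5 above 0.0038 m and value of joint stopper2 below 0.0025 m) or (horizontal distance between red_disc and stopper0_top below 0.06 m and value of joint stopper6 above 0.0038 m and value of joint stopper3 below 0.0025 m) or (horizontal distance between red_disc and stopper0_top below 0.06 m and value of joint stopper7 above 0.0038 m and value of joint stopper4 below 0.0025 m) or (horizontal distance between red_disc and stopper7_top below 0.06 m and value of joint stopper0 above 0.0038 m and value of joint stopper3 below 0.0025 m) or (horizontal distance between red_disc and stopper7_top below 0.06 m and value of joint stopper1 above 0.0038 m and value of joint stopper4 below 0.0025 m) or (horizontal distance between red_disc and stopper7_top below 0.06 m and value of joint stopper2 above 0.0038 m and value of joint stopper5 below 0.0025 m) or (horizontal distance between red_disc and stopper7_top below 0.06 m and value of joint stopper3 above 0.0038 m and value of joint stopper6 below 0.0025 m) or (horizontal distance between red_disc and stopper7_top below 0.06 m and value of joint stopper4 above 0.0038 m and value of joint stopper7 below 0.0025 m)).
It fails at once if between the first and the last stopper the fingertips rise more than about 8 cm above the stoppers (the pass is broken off) (((horizontal distance between red_disc and stopper0_top below 0.06 m and value of joint stopper0 above 0.0038 m and value of joint stopper7 below 0.0025 m) or (horizontal distance between red_disc and stopper7_top below 0.06 m and value of joint stopper7 above 0.0038 m and value of joint stopper0 below 0.0025 m)) and height (world z) of the grasp point above 0.155 m).
It fails at once if a stopper is pulled up (value of joint any of stopper0, stopper1, stopper2, stopper3, stopper4, stopper5, stopper6, stopper7 below -0.004 m).
It fails at once if the fingers press on the block, a vial or stoppers with more than 40 N (contact force between the fingers and block above 40 N).
It fails at once if a bystander is moved by more than 15 mm or tipped (distance of any of bottle, beaker, spare_vial from where it was at the start of the episode above 0.015 m or angle between any of bottle, beaker, spare_vial's own z axis and vertical above 0.3 rad).
It also fails if it takes over 45 s, if anything falls off the work surface, if the arm or the gripper's body presses on something with over 40 N, if the wrist force passes 120 N, or if a joint passes its speed limit or range.

ROBOT

A 6-joint arm with a two-finger parallel gripper is mounted at the origin on the work surface. World frame = base frame: x ahead of the robot, y to its left, z up, the work surface at z = 0. Lengths are in mm, angles in rad, forces in N, time in s.
With the tool pointing down it reaches from about 250 to 775 mm from the base axis. Payload 4 kg.
Tool frame: the origin (TCP) lies midway between the tips of the shut fingers; the grasp point (between the pads) lies 19 mm behind it; x points along the fingers, y is the direction in which the jaws open and shut, and the axes are right-handed (so a half turn about x gives the same grasp; the last joint's range is limited). The gripper opens to 85 mm and grips with 20 to 120 N. Pads are 22 mm wide; open, the fingers measure 114 mm over their backs; the gripper's body (76 mm by 85 mm) begins 54 mm behind the grasp point. The pads swing forward as they close: fully open they stand 13 mm farther back than shut.
Start: joints at [-1.316, 0.087, 1.371, -0, 1.684, -0.103], TCP at [192.616, -515.186, 231.341] pointing down, gripper open.
Joint ranges: [-3.1, 3.1], [-0.76, 2.03], [0.27, 2.55], [-1.08, 4.22], [0.17, 2.65], [-2.57, 2.57]. Speed limits (rad/s): [2.79, 2.79, 3.14, 3.14, 3.14, 3.14].

INTERFACE

Orientations are given as a unit quaternion [x, y, z, w].
In Python, from workcell import sense, get_image, sign_off gives the robot as it stands.
- The arm moves only by the tool step_arm, never from a script. Its argument "targets" is a list that holds one entry, the list of rows, each a list of 5 numbers: the closure, from 0 (fully open) to 1 (shut), then the shift along the tool's x, y, z in mm, then the turn about the tool's x in degrees. In form: [[[jaw, tx, ty, tz, turn], ...]]. A call has 1 to 8 rows; each row is the pose to reach, as a shift and turn from the pose measured when the call began, along the tool's axes at that moment; what a row does not reach only later rows make up. A row lasts 1/12 s, in which the tool goes at most 41.7 mm and 7.16 degrees, less where a joint would pass 70% of its speed; a pose out of reach is approached as far as the arm can. A call with a gripper value outside its range is refused whole. The fingers move at their own pace and stop on an object; "squeeze" is the grip in N (left out, the last holds). Time passes only in rows, so rows that repeat a pose let the fingers close. It gives the time, the measured TCP pose, the force and the opening at its end, in the units of the state.
- sense(): the state, without advancing time (a new reading comes with each control period).
- get_image(name): name is "scene" or "top"; returns a dict with "pixels" (480x640x3 uint8, red, green, blue), "z_map" (480x640 float32, mm along the optical axis (not along the pixel's ray), 0 where there is no reading), "vertical_fov" (degrees; the focal length in pixels is half the picture's height over the tangent of half this angle, whatever the lens; pixels are square), "cx", "cy" (the principal point, pixels), "distortion" ([k1, k2, p1, p2, k3] as OpenCV has them; the pictures are not rectified), "eye" and "orientation" of the camera in the world. Camera axes: x right, y down, z forward; pixel columns grow to the right and rows downward; lengths in mm; the calibration is good to about 2 mm. A picture is of the moment at which its call begins.
- sign_off(): hands the job in, once; it reports no verdict.
The state is a dict: "time_s": time; "q": joint angles; "qd": joint speeds; "effort": joint torques, N m; "tcp_pos": TCP position; "tcp_rot": TCP orientation; "wrist_force": force on the tool from outside, world axes, zero at the start; "torque": the same for the moment, N m; "grip_width": opening from 0.0 (shut) to 1.0 (fully open).
Only numpy, scipy, OpenCV 4.12 (cv2) and the standard library are available. Lean on these libraries where they do the work, as an engineer would, in place of code of your own. Each camera call takes 0.05 s, during which the arm holds its last target. There are 200 camera calls.

## Working session

There is one attempt and no reset: what is moved stays moved. The work goes in short steps, Python scripts to look and compute and a tool call to move; the robot and the scene stay as the last step left them, time stands still between calls to the robot, and variables do not carry over. Pictures are saved under pics/ and viewed, about 8 in all and at most 12, crops included, and the job is handed in when it is done.

Besides the shell and the picture viewer there is one more tool, called as name(argument=value, ...) on one line, values as JSON. step_arm: Moves the arm, as the interface text tells. Its arguments: {"type":"object","properties":{"targets":{"type":"array","items":{"type":"array","items":{"type":"array","items":{"type":"number"}}}},"squeeze":{"type":"number"}},"required":["targets"]}

```bash
mkdir -p pics; cat > h.py <<'E'
import numpy as np, cv2
from scipy.spatial.transform import Rotation as R
from workcell import sense, get_image, sign_off
def K(im):
    f=240/np.tan(np.radians(im["vertical_fov"])/2)
    return np.array([[f,0,im["cx"]],[0,f,im["cy"]],[0,0,1.]])
def rays(im,px):
    u=cv2.undistortPoints(np.array(px,float).reshape(-1,1,2),K(im),np.array(im["distortion"],float)).reshape(-1,2)
    return R.from_quat(im["orientation"]).apply(np.c_[u,np.ones(len(u))])
def onplane(im,px,z):
    d=rays(im,px); e=np.array(im["eye"]); return e+d*((z-e[2])/d[:,2])[:,None]
def blobs(im,lo,hi,amin=15):
    hsv=cv2.cvtColor(im["pixels"],cv2.COLOR_RGB2HSV)
    m=cv2.inRange(hsv,lo,hi); n,l,s,c=cv2.connectedComponentsWithStats(m)
    return [(c[i].round(1),s[i]) for i in range(1,n) if s[i,4]>=amin]
E
python3 - <<'E'
from h import *
s=sense(); print(s)
for n in("top","scene"):
    im=get_image(n); cv2.imwrite(f"pics/{n}0.png",im["pixels"][:,:,::-1])
    print(n,im["eye"],im["orientation"],im["vertical_fov"],im["distortion"])
    for nm,lo,hi in(("blue",(100,120,50),(130,255,255)),("red",(0,150,80),(6,255,255)),("green",(45,100,50),(85,255,255))):
        for c,st in blobs(im,lo,hi): print(nm,c,st[2:],onplane(im,[c],52 if nm=="blue" else 34)[0].round(1))
E
```

```text
{'time_s': 0.0, 'q': array([-1.31609487e+00,  8.79894465e-02,  1.37230104e+00,  1.53742146e-05,
        1.68361177e+00, -1.03099624e-01]), 'qd': array([-0.00048721, -0.00014187, -0.00038513,  0.00082543, -0.00022005,
        0.00056286]), 'effort': array([ 5.38686145e-04, -3.51873207e+01, -3.13266170e+01, -5.40163319e-05,
        1.07769683e-02,  9.88666557e-06]), 'tcp_pos': array([ 192.48888263, -514.66799195,  230.09658014]), 'tcp_rot': array([-0.69576429, -0.12664322,  0.69587719, -0.12501395]), 'wrist_force': array([ 0.45738913, -0.45574869, -0.23694512]), 'torque': array([ 0.07079493, -0.03602855,  0.02535064]), 'grip_width': 1.0017327711557298}
top [486.314611    35.73239004 733.69368982] [ 0.71346344 -0.69559149  0.0482419  -0.0692468 ] 53.59927083696414 [-0.09277369  0.          0.          0.          0.        ]
blue [24.3 82.6] [  46   72 2567] [859.  549.6  52. ]
blue [ 41.6 193.8] [ 72  28 288] [668.  487.8  52. ]
blue [521.2 195.3] [ 17  16 210] [ 679.2 -246.6   52. ]
blue [521.8 279.5] [ 9  8 62] [ 553.4 -241.8   52. ]
blue [429.9 282.1] [ 9  9 66] [ 547.  -107.7   52.
[... 542 characters left out ...]
79 [-0.00484416  0.          0.          0.          0.        ]
blue [199.6 223.9] [ 8  7 38] [ 534.3 -165.8   52. ]
blue [211.6 223.4] [ 8  6 37] [ 535.6 -146.    52. ]
blue [187.2 225.2] [ 7  7 40] [ 534.7 -186.1   52. ]
blue [223.3 224.6] [ 8  6 36] [ 540.8 -126.6   52. ]
blue [234.5 226.7] [ 8  7 37] [ 547.9 -108.    52. ]
blue [175.1 228.4] [ 7  6 39] [ 539.6 -205.3   52. ]
blue [163.  232.1] [ 7  7 41] [ 545.6 -224.3   52. ]
blue [151.3 237.2] [ 8  7 43] [ 554.7 -241.8   52. ]
blue [609.4 265.2] [ 61  12 228] [699.8 459.6  52. ]
blue [141.3 279.4] [ 19  20 272] [ 639.7 -245.5   52. ]
red [140.5 253. ] [10  9 64] [ 570.7 -262.1   34. ]
green [249.3 239.1] [10  7 57] [562.1 -86.2  34. ]
```

View pics/top0.png

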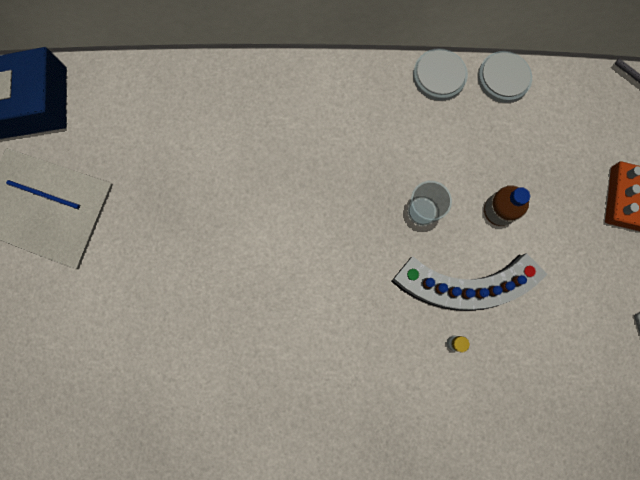

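View pics/scene0.png

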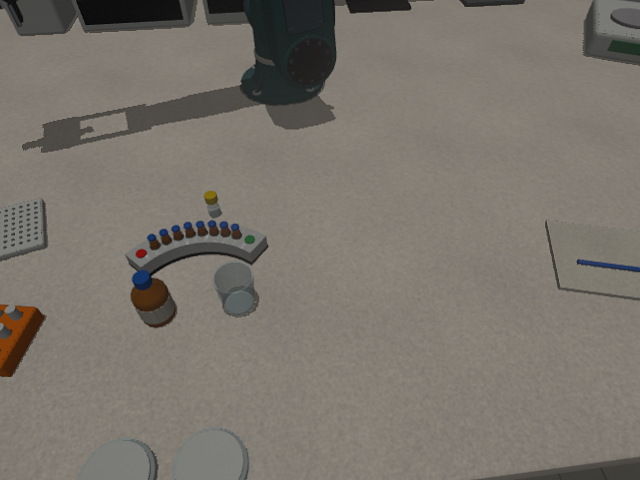

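```bash
cat >> h.py <<'E'
T=np.array([[553.4,-241.8],[544.8,-224.4],[538,-205.4],[534.2,-185.7],[532.9,-165.7],[535,-145.9],[539.5,-126.3],[547,-107.7]])
S=np.array([[554.7,-241.8],[545.6,-224.3],[539.6,-205.3],[534.7,-186.1],[534.3,-165.8],[535.6,-146],[540.8,-126.6],[547.9,-108]])
from scipy.optimize import least_squares
a=(np.arange(8)-3.5)*20/140
def mod(p): return p[:2]+np.c_[140-140*np.cos(a),140*np.sin(a)]@np.array([[np.cos(p[2]),np.sin(p[2])],[-np.sin(p[2]),np.cos(p[2])]])
M=(T+S)/2
fit=least_squares(lambda p:(mod(p)-M).ravel(),[533,-175,0]); P=mod(fit.x)
# desired jaw (tool y) direction: radial; angle of inward radial = yaw - a
def go(x,y,z,i,s=None):
    s=s or sense(); r=R.from_quat(s["tcp_rot"]); A=r.as_matrix()
    d=A.T@(np.array([x,y,z])-s["tcp_pos"]); t=np.array([np.cos(fit.x[2]-a[i]),np.sin(fit.x[2]-a[i]),0])
    v=A.T@t; th=np.degrees(np.arctan2(v[2],v[1])); th=(th+90)%180-90
    return d.round(1),round(th,1)
def show(s=None):
    s=s or sense(); print("t",s["time_s"],"tcp",s["tcp_pos"].round(2),"F",s["wrist_force"].round(2),"q6",s["q"][5].round(2),"g",s["grip_width"])
E
python3 - <<'E'
from h import *
print(fit.x,np.abs(fit.fun).max()); print(P.round(1))
s=sense(); print(R.from_quat(s["tcp_rot"]).as_matrix().round(3)); show(s)
print(go(*P[0],110,0),go(*P[7],70,7))
E
```

```text
[ 5.33751756e+02 -1.75802018e+02  5.10888250e-02] 0.330116350503431
[[ 554.3 -242. ]
 [ 545.1 -224.2]
 [ 538.5 -205.4]
 [ 534.6 -185.8]
 [ 533.6 -165.8]
 [ 535.4 -145.9]
 [ 540.1 -126.5]
 [ 547.4 -107.9]]
[[-0.     0.35  -0.937]
 [ 0.002 -0.937 -0.35 ]
 [-1.    -0.002 -0.   ]]
t 0.1 tcp [ 192.5  -514.72  230.22] F [ 0.04 -0.3  -0.34] q6 -0.1 g 0.9982199369050248
(array([ 120.6, -128.5, -434.4]), np.float64(78.9)) (array([ 160.9, -256.4, -474.9]), np.float64(-43.8))
```

step_arm(targets=[[[1, 5, -8, -27, -6.5], [1, 10, -16, -54, -13], [1, 15, -24, -81, -19.5], [1, 20, -32, -108, -26], [1, 25, -40, -135, -32.5], [1, 30, -48, -162, -39], [1, 35, -56, -189, -45.5], [1, 40, -64, -216, -52]]], squeeze=20)

```text
time_s: 0.77
tcp_pos: [373.1, -377.8, 189.6]
tcp_rot: [0.569, 0.421, -0.569, 0.419]
wrist_force: [-0.1, 0.2, -0.1]
grip_width: -0.0
```

```bash
python3 -c "
from h import *
show();print(go(*P[0],100,0))"
```

```text
t 0.7667 tcp [ 373.12 -377.78  189.55] F [-0.05  0.21 -0.07] q6 -0.6 g -0.00013235196435544636
(array([  89.7,  133.1, -183.1]), np.float64(-48.8))
```

step_arm(targets=[[[1, 11, 17, -23, -6.5], [1, 22, 34, -46, -13], [1, 34, 51, -69, -19.5], [1, 45, 68, -92, -26], [1, 56, 85, -115, -32.5], [1, 67, 102, -138, -39], [1, 78, 119, -161, -45.5], [1, 90, 133, -183, -49]]])

```text
time_s: 1.43
tcp_pos: [555.3, -240.8, 98.7]
tcp_rot: [0.343, 0.62, -0.341, 0.618]
wrist_force: [0.8, -0.2, -1.4]
grip_width: -0.003
```

```bash
python3 -c "
from h import *
show();print(go(*P[0],62,0))
im=get_image('scene');cv2.imwrite('pics/s1.png',cv2.resize(im['pixels'][100:300,80:320,::-1],None,fx=3,fy=3))"
```

```text
t 1.4333 tcp [ 555.27 -240.78   98.69] F [ 0.8  -0.21 -1.36] q6 -1.06 g -0.002695399047370942
(array([36.7, -1.5,  0.6]), np.float64(0.5))
```

View pics/s1.png

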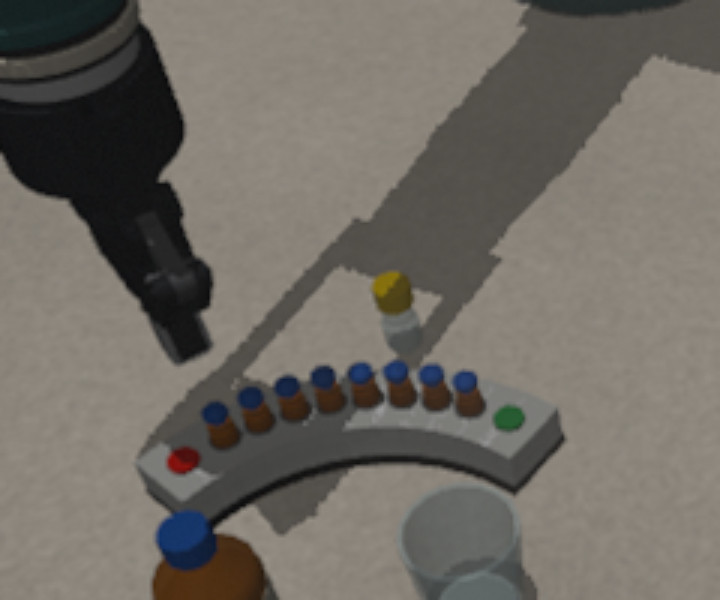

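The shut fingertips (crop 185,350) hang above stopper 0 (crop 215,412), with the red disc at (183,460) beside it. I'll descend gently from here.

step_arm(targets=[[[1, 12, -0.5, 0.2, 0.5], [1, 24, -1, 0.6, 0.5], [1, 34, -1.5, 0.6, 0.5], [1, 38, -1.5, 0.6, 0.5], [1, 38, -1.5, 0.6, 0.5]]])

```text
time_s: 1.9
tcp_pos: [554.5, -237.5, 55.7]
tcp_rot: [0.346, 0.621, -0.342, 0.614]
wrist_force: [0.5, -0.4, 0.2]
grip_width: -0.001
```

```bash
python3 -c "
from h import *
show();print(go(*P[0],52,0))"
```

```text
t 1.9 tcp [ 554.53 -237.46   55.75] F [ 0.45 -0.42  0.16] q6 -1.06 g -0.001491209644101334
(array([ 3.7, -2.6,  3.7]), np.float64(0.2))
```

step_arm(targets=[[[1, 0, -2.5, 3.5, 0], [1, 0, -2.5, 3.5, 0], [1, 0, -2.5, 3.5, 0]]])

```text
time_s: 2.15
tcp_pos: [554.4, -242.7, 56.6]
tcp_rot: [0.347, 0.62, -0.342, 0.615]
wrist_force: [-0.1, -0.0, 0.3]
grip_width: 0.004
```

```bash
python3 -c "
from h import *
for i in range(3):
  show();get_image('top')
print(go(*P[0],52,0))"
```

```text
t 2.15 tcp [ 554.4  -242.75   56.56] F [-0.05 -0.04  0.34] q6 -1.06 g 0.0036935811434325398
t 2.2 tcp [ 554.47 -242.48   56.56] F [ 0.57 -0.    0.75] q6 -1.06 g -0.0006575920082715092
t 2.25 tcp [ 554.48 -242.29   56.48] F [-0.98 -0.74 -0.  ] q6 -1.06 g -0.0004116916708016753
(array([ 4.4, -0.1, -0.2]), np.float64(0.2))
```

step_arm(targets=[[[1, 1, 0, 0, 0], [1, 2, 0, 0, 0], [1, 3, 0, 0, 0], [1, 3.5, 0, 0, 0], [1, 3.5, 0, 0, 0]]])

```text
time_s: 2.72
tcp_pos: [554.7, -242.2, 53.0]
tcp_rot: [0.346, 0.621, -0.342, 0.615]
wrist_force: [0.5, -0.1, 0.7]
grip_width: -0.0
```

step_arm(targets=[[[1, 0.7, 0, 0, 0], [1, 0.7, 0, 0, 0]]])

```text
time_s: 2.88
tcp_pos: [554.7, -242.2, 52.4]
tcp_rot: [0.346, 0.621, -0.342, 0.615]
wrist_force: [-0.1, 0.7, 1.7]
grip_width: 0.001
```

step_arm(targets=[[[1, 0.7, 0, 0, 0], [1, 0.7, 0, 0, 0]]])

```text
time_s: 3.05
tcp_pos: [554.8, -242.2, 51.7]
tcp_rot: [0.346, 0.62, -0.342, 0.615]
wrist_force: [-0.3, -0.1, 1.8]
grip_width: 0.003
```

step_arm(targets=[[[1, 0.7, 0, 0, 0], [1, 0.7, 0, 0, 0]]])

```text
time_s: 3.22
tcp_pos: [554.8, -242.2, 51.5]
tcp_rot: [0.346, 0.62, -0.342, 0.615]
wrist_force: [-1.3, -0.6, 3.5]
grip_width: -0.005
```

step_arm(targets=[[[1, 0.7, 0, 0, 0], [1, 0.7, 0, 0, 0], [1, 0.7, 0, 0, 0]]])

```text
time_s: 3.47
tcp_pos: [554.9, -242.3, 51.5]
tcp_rot: [0.346, 0.62, -0.342, 0.615]
wrist_force: [-1.7, 0.5, 4.6]
grip_width: 0.002
```

```bash
python3 -c "
from h import *
show();print(go(*P[1],59,1))"
```

```text
t 3.4667 tcp [ 554.89 -242.25   51.48] F [-1.66  0.51  4.65] q6 -1.06 g 0.002419890038236991
(array([ -7.3,   1.2, -20.6]), np.float64(8.4))
```

step_arm(targets=[[[1, -4, 0, 0, 0], [1, -8, 0.3, -5, 2], [1, -8, 0.8, -13, 5.5], [1, -8, 1.2, -20.6, 8.4], [1, -8, 1.2, -20.6, 8.4], [1, -7, 1.2, -20.6, 8.4], [1, -5, 1.2, -20.6, 8.4], [1, -4, 1.2, -20.6, 8.4]]])

```text
time_s: 4.13
tcp_pos: [545.3, -224.5, 55.3]
tcp_rot: [0.39, 0.594, -0.386, 0.588]
wrist_force: [1.1, 0.1, 1.5]
grip_width: 0.0
```

step_arm(targets=[[[1, 1, 0, 0, 0], [1, 2, 0, 0, 0], [1, 3, 0, 0, 0], [1, 4, 0, 0, 0], [1, 4.5, 0, 0, 0], [1, 4.7, 0, 0, 0], [1, 4.7, 0, 0, 0]]])

```text
time_s: 4.72
tcp_pos: [545.4, -224.6, 51.5]
tcp_rot: [0.39, 0.593, -0.386, 0.589]
wrist_force: [-0.8, 0.9, 4.2]
grip_width: -0.003
```

```bash
python3 -c "
from h import *
show();print(go(*P[1],51,1),go(*P[2],59,2))"
```

```text
t 4.7167 tcp [ 545.44 -224.59   51.46] F [-0.77  0.88  4.21] q6 -0.9 g -0.0028241384700335324
(array([ 0.5, -0.2, -0.5]), np.float64(0.0)) (array([ -7.4,   1.2, -20.5]), np.float64(8.2))
```

step_arm(targets=[[[1, -4, 0, 0, 0], [1, -8, 0.3, -5, 2], [1, -8, 0.8, -13, 5.5], [1, -8, 1.2, -20.5, 8.2], [1, -8, 1.2, -20.5, 8.2], [1, -7, 1.2, -20.5, 8.2], [1, -5, 1.2, -20.5, 8.2], [1, -4, 1.2, -20.5, 8.2]]])

```text
time_s: 5.38
tcp_pos: [538.4, -205.7, 55.2]
tcp_rot: [0.431, 0.564, -0.428, 0.559]
wrist_force: [0.7, -0.4, 0.9]
grip_width: -0.003
```

step_arm(targets=[[[1, 1, 0, 0, 0], [1, 2, 0, 0, 0], [1, 3, 0, 0, 0], [1, 4, 0, 0, 0], [1, 4.5, 0, 0, 0], [1, 4.7, 0, 0, 0], [1, 4.7, 0, 0, 0]]])

```text
time_s: 5.97
tcp_pos: [538.6, -205.9, 51.4]
tcp_rot: [0.431, 0.564, -0.428, 0.56]
wrist_force: [-2.3, 1.3, 4.6]
grip_width: -0.002
```

```bash
python3 -c "
from h import *
show();print(go(*P[2],51,2),go(*P[3],59,3))"
```

```text
t 5.9667 tcp [ 538.63 -205.85   51.43] F [-2.28  1.31  4.58] q6 -0.73 g -0.0015173697149875299
(array([ 0.4, -0. , -0.5]), np.float64(0.0)) (array([ -7.4,   1.4, -20.5]), np.float64(8.2))
```

step_arm(targets=[[[1, -4, 0, 0, 0], [1, -8, 0.3, -5, 2], [1, -8, 0.8, -13, 5.5], [1, -8, 1.4, -20.5, 8.2], [1, -8, 1.4, -20.5, 8.2], [1, -7, 1.4, -20.5, 8.2], [1, -5, 1.4, -20.5, 8.2], [1, -4, 1.4, -20.5, 8.2]]])

```text
time_s: 6.63
tcp_pos: [534.8, -186.2, 55.5]
tcp_rot: [0.47, 0.532, -0.467, 0.528]
wrist_force: [-0.4, -0.2, 1.0]
grip_width: -0.001
```

step_arm(targets=[[[1, 1, 0, 0, 0], [1, 2, 0, 0, 0], [1, 3, 0, 0, 0], [1, 4, 0, 0, 0], [1, 4.5, 0, 0, 0], [1, 4.7, 0, 0, 0], [1, 4.7, 0, 0, 0]]])

```text
time_s: 7.22
tcp_pos: [535.0, -186.3, 51.4]
tcp_rot: [0.47, 0.532, -0.467, 0.528]
wrist_force: [-1.8, 0.9, 4.6]
grip_width: -0.002
```

```bash
python3 -c "
from h import *
show();print(go(*P[3],51,3),go(*P[4],59,4))"
```

```text
t 7.2167 tcp [ 534.99 -186.31   51.44] F [-1.79  0.91  4.63] q6 -0.56 g -0.0015363064290767972
(array([ 0.4, -0.3, -0.6]), np.float64(0.0)) (array([ -7.4,   1.1, -20.6]), np.float64(8.2))
```

step_arm(targets=[[[1, -4, 0, 0, 0], [1, -8, 0.3, -5, 2], [1, -8, 0.8, -13, 5.5], [1, -8, 1.1, -20.6, 8.2], [1, -8, 1.1, -20.6, 8.2], [1, -7, 1.1, -20.6, 8.2], [1, -5, 1.1, -20.6, 8.2], [1, -4, 1.1, -20.6, 8.2]]])

```text
time_s: 7.88
tcp_pos: [533.5, -166.1, 55.2]
tcp_rot: [0.506, 0.497, -0.503, 0.493]
wrist_force: [0.0, 0.2, 0.4]
grip_width: 0.005
```

step_arm(targets=[[[1, 1, 0, 0, 0], [1, 2, 0, 0, 0], [1, 3, 0, 0, 0], [1, 4, 0, 0, 0], [1, 4.5, 0, 0, 0], [1, 4.7, 0, 0, 0], [1, 4.7, 0, 0, 0]]])

```text
time_s: 8.47
tcp_pos: [533.7, -166.3, 51.4]
tcp_rot: [0.506, 0.497, -0.503, 0.493]
wrist_force: [-0.8, 0.8, 5.4]
grip_width: -0.001
```

```bash
python3 -c "
from h import *
show();print(go(*P[4],51,4),go(*P[5],59,5))"
```

```text
t 8.4667 tcp [ 533.7  -166.31   51.44] F [-0.82  0.76  5.38] q6 -0.39 g -0.0006811788469894231
(array([ 0.4, -0.1, -0.5]), np.float64(0.0)) (array([ -7.4,   1.3, -20.5]), np.float64(8.2))
```

step_arm(targets=[[[1, -4, 0, 0, 0], [1, -8, 0.3, -5, 2], [1, -8, 0.8, -13, 5.5], [1, -8, 1.3, -20.5, 8.2], [1, -8, 1.3, -20.5, 8.2], [1, -7, 1.3, -20.5, 8.2], [1, -5, 1.3, -20.5, 8.2], [1, -4, 1.3, -20.5, 8.2]]])

```text
time_s: 9.13
tcp_pos: [535.5, -146.3, 55.4]
tcp_rot: [0.54, 0.46, -0.538, 0.456]
wrist_force: [0.2, 0.3, 2.0]
grip_width: 0.001
```

step_arm(targets=[[[1, 1, 0, 0, 0], [1, 2, 0, 0, 0], [1, 3, 0, 0, 0], [1, 4, 0, 0, 0], [1, 4.5, 0, 0, 0], [1, 4.7, 0, 0, 0], [1, 4.7, 0, 0, 0]]])

```text
time_s: 9.72
tcp_pos: [535.6, -146.5, 51.4]
tcp_rot: [0.54, 0.459, -0.538, 0.456]
wrist_force: [-1.1, 1.0, 5.0]
grip_width: 0.0
```

```bash
python3 -c "
from h import *
show();print(go(*P[5],51,5),go(*P[6],59,6))"
```

```text
t 9.7167 tcp [ 535.64 -146.45   51.44] F [-1.12  1.05  4.95] q6 -0.21 g 0.00011685112008923337
(array([ 0.4, -0.3, -0.5]), np.float64(0.1)) (array([ -7.4,   1.1, -20.5]), np.float64(8.2))
```

step_arm(targets=[[[1, -4, 0, 0, 0], [1, -8, 0.3, -5, 2], [1, -8, 0.8, -13, 5.5], [1, -8, 1.1, -20.5, 8.2], [1, -8, 1.1, -20.5, 8.2], [1, -7, 1.1, -20.5, 8.2], [1, -5, 1.1, -20.5, 8.2], [1, -4, 1.1, -20.5, 8.2]]])

```text
time_s: 10.38
tcp_pos: [540.0, -126.8, 55.3]
tcp_rot: [0.571, 0.42, -0.569, 0.417]
wrist_force: [-0.8, -0.2, 0.4]
grip_width: -0.003
```

step_arm(targets=[[[1, 1, 0, 0, 0], [1, 2, 0, 0, 0], [1, 3, 0, 0, 0], [1, 4, 0, 0, 0], [1, 4.5, 0, 0, 0], [1, 4.7, 0, 0, 0], [1, 4.7, 0, 0, 0]]])

```text
time_s: 10.97
tcp_pos: [540.1, -126.9, 51.5]
tcp_rot: [0.571, 0.42, -0.569, 0.417]
wrist_force: [-1.2, 0.1, 4.9]
grip_width: -0.002
```

```bash
python3 -c "
from h import *
show();print(go(*P[6],51,6),go(*P[7],59,7))"
```

```text
t 10.9667 tcp [ 540.14 -126.94   51.45] F [-1.22  0.07  4.9 ] q6 -0.03 g -0.001766397681480574
(array([ 0.5, -0.2, -0.4]), np.float64(0.1)) (array([ -7.4,   1.2, -20.4]), np.float64(8.3))
```

step_arm(targets=[[[1, -4, 0, 0, 0], [1, -8, 0.3, -5, 2], [1, -8, 0.8, -13, 5.5], [1, -8, 1.2, -20.4, 8.3], [1, -8, 1.2, -20.4, 8.3], [1, -7, 1.2, -20.4, 8.3], [1, -5, 1.2, -20.4, 8.3], [1, -4, 1.2, -20.4, 8.3]]])

```text
time_s: 11.63
tcp_pos: [547.3, -108.3, 55.3]
tcp_rot: [0.6, 0.377, -0.598, 0.375]
wrist_force: [-0.3, 0.9, 1.9]
grip_width: -0.003
```

step_arm(targets=[[[1, 1, 0, 0, 0], [1, 2, 0, 0, 0], [1, 3, 0, 0, 0], [1, 4, 0, 0, 0], [1, 4.5, 0, 0, 0], [1, 4.7, 0, 0, 0], [1, 4.7, 0, 0, 0], [1, 4.7, 0, 0, 0]]])

```text
time_s: 12.3
tcp_pos: [547.5, -108.4, 51.4]
tcp_rot: [0.6, 0.377, -0.598, 0.375]
wrist_force: [-1.6, 0.8, 5.8]
grip_width: -0.002
```

```bash
python3 -c "
from h import *
show();print(go(*P[7],51,7))"
```

```text
t 12.3 tcp [ 547.46 -108.39   51.42] F [-1.63  0.79  5.84] q6 0.15 g -0.0024110538389662374
(array([ 0.4, -0.2, -0.4]), np.float64(-0.0))
```

Now I'll retreat straight up, check with the camera that nothing moved, and hand in.

step_arm(targets=[[[1, -8, 0, 0, 0], [1, -30, 0, 0, 0], [1, -60, 0, 0, 0], [1, -90, 0, 0, 0], [1, -120, 0, 0, 0], [1, -150, 0, 0, 0], [1, -150, 0, 0, 0], [1, -150, 0, 0, 0]]])

```text
time_s: 12.97
tcp_pos: [548.5, -109.6, 204.3]
tcp_rot: [0.601, 0.376, -0.596, 0.376]
wrist_force: [-0.8, 0.1, -0.6]
grip_width: 0.003
```

```bash
python3 -c "
from h import *
show()
im=get_image('scene');o=cv2.imread('pics/scene0.png')[180:320,110:290];n=im['pixels'][180:320,110:290,::-1]
cv2.imwrite('pics/s2.png',np.hstack([cv2.resize(k,None,fx=2.2,fy=2.2) for k in(o,n)]))
for c,st in blobs(im,(100,120,50),(130,255,255)): print(c,st[2:])"
```

```text
t 12.9667 tcp [ 548.47 -109.56  204.27] F [-0.84  0.06 -0.56] q6 0.15 g 0.002953652941879509
[200.  225.5] [ 7  6 36]
[211.9 225.2] [ 7  6 34]
[188.  227.1] [ 7  7 39]
[223.8 226.3] [ 7  6 35]
[175.8 229.8] [ 8  7 39]
[234.9 228.6] [ 7  6 33]
[163.7 233.8] [ 8  7 43]
[151.9 239. ] [ 8  7 44]
[609.4 265.2] [ 61  12 229]
[141.6 279.5] [ 20  20 281]
```

View pics/s2.png

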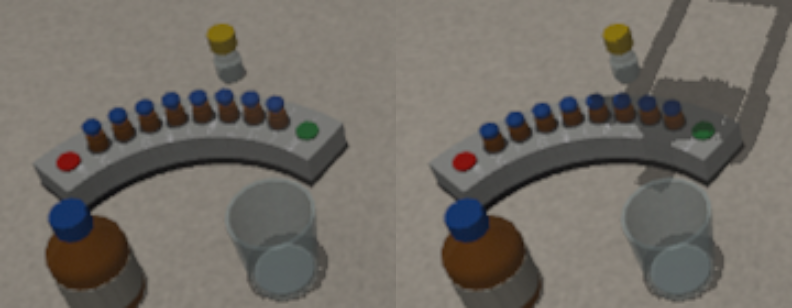

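The before (left) and after (right) views show all eight stoppers lower by 1.4–1.9 px. The bottle, beaker and spare vial have not moved, and the gripper is out of the crop.

```bash
python3 -c "
from h import *
sign_off(); show()"
```

```text
the job is handed in; nothing more can be done
the job is handed in; nothing more can be done
```

I pressed all eight stoppers home in one low pass from the red disc to the green disc with the shut fingertips, hopping about 8 mm between stoppers. I then went straight up about 150 mm and handed the job in at about 13 s; no verdict is reported.

- **Depth:** every press ended against a hard stop, with the TCP reading 51.4–51.5 mm, where a home stopper is nominally at 52 mm.
- **Force:** the wrist read about 4–6 N upward at the end of each press, against the 40 N limit on finger contact.
- **Camera check:** in the scene image every stopper sits 1.4–1.9 px lower than at the start. The bottle's cap centre moved by less than half a pixel. The beaker and spare vial I compared only by eye, and they look unmoved.
- **Disagreement:** while lowering over the first stopper, the arm settled about 5 mm lower and 4 mm to one side of where I sent it. I corrected this before pressing; the wrist force read about 0.2 N, so there was no sign of contact. No other check failed.

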